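# Set the trimming board's fence to the red clip

### The arm

A 6-joint arm with a two-finger parallel gripper is mounted at the origin on the work surface. World frame = base frame: x ahead of the robot, y to its left, z up, the work surface at z = 0. Lengths are in m, angles in rad, forces in N, time in s.
With the tool pointing down it reaches from about 0.4 to 0.825 m from the base axis. Payload 7 kg.
Tool frame: the origin (TCP) lies between the finger pads; the fingertips stand 25 mm ahead of it and the grasp point (between the pads) lies 6 mm ahead of it (arm.tip_extent is the z of the fingertips in the tool frame, in m); z points along the fingers, x is the direction in which the jaws open and shut, and the axes are right-handed (so a half turn about z gives the same grasp; the last joint's range is limited). The gripper opens to 88 mm and grips with 3 to 60 N. Pads are 19 mm wide; open, the fingers measure 130 mm over their backs; the gripper's body (78 mm by 193 mm) begins 47 mm behind the grasp point.
Start: joints at [-1.041, 0.359, 0.012, 0, -1.224, -0.288], TCP at [0.162, -0.655, 0.212] pointing down, gripper open.
Joint ranges: [-3.07, 3.07], [-1.43, 2.12], [-1.02, 1.25], [-3.03, 1.67], [-3.05, -0], [-3.03, 3.03]. Speed limits (rad/s): [2.39, 2.39, 3.01, 3.14, 3.14, 3.14].

### API

Orientations are given as [roll, pitch, yaw] about the fixed x, y, z axes, in that order (R = Rz(yaw) Ry(pitch) Rx(roll)).
In Python, from station import monitor, grab_frame, job_done, arm gives the robot as it stands.
- The arm moves only by the shell command python3 -m jog 'ROWS' [FORCE]. ROWS is JSON, a list that holds one entry, the list of rows, each a list of 7 numbers: the shift along the world's x, y, z in m, then the turn, a rotation vector about the world's x, y, z in rad, then the opening, from 0 (shut) to 1 (fully open). In form: [[[dx, dy, dz, ax, ay, az, claw], ...]]. A call has 1 to 20 rows; each row shifts and turns the commanded pose from where the row before left it; what a row does not reach is not made up. A row lasts 1/8 s, in which the tool goes at most 62.5 mm and 10.7 degrees, less where a joint would pass 70% of its speed; a pose out of reach is approached as far as the arm can. A call is refused whole if a number of a shift passes 0.0625 or a number of a turn 0.188, either way. A call with a gripper value outside its range is refused whole. The fingers move at their own pace and stop on an object; FORCE is the grip in N (left out, the last holds). Time passes only in rows, so rows that do not move let the fingers close. It gives the time, the measured TCP pose, the force and the opening at its end, in the units of the state.
- monitor.get_state(): the state, without advancing time (a new reading comes with each control period).
- grab_frame(name): name is "side" or "top"; returns a dict with "pixels" (400x640x3 uint8, red, green, blue), "K" (3x3 intrinsics, pixels), "view" (4x4, takes a point from world to camera coordinates). Camera axes: x right, y down, z forward; pixel columns grow to the right and rows downward; lengths in m; the calibration is good to about 2 mm. A picture is of the moment at which its call begins. There is no depth.
- job_done(): hands the job in, once; it reports no verdict.
The state is a dict: "t": time; "q": joint angles; "qd": joint speeds; "joint_efforts": joint torques, N m; "eef_pos": TCP position; "ee_rot": TCP orientation; "force": force on the tool from outside, world axes, zero at the start; "moment": the same for the moment, N m; "width": finger opening in m.
Only numpy, scipy, OpenCV 4.12 (cv2) and the standard library are available. Lean on these libraries where they do the work, as an engineer would, in place of code of your own. Each camera call takes 0.05 s, during which the arm holds its last target.

### The job

The next batch of printed cards has to be trimmed to the size marked by the red clip on the trimming board. Wind the crank wheel until the fence's orange pointer lines up with the red clip (not the teal one), then let go of the crank; move the fence only with the crank, not by pushing it, and do not knock the brush pot about.

Things in the scene. Friction and masses are not known exactly. Their poses are not given: they have to be found in the camera images.
- crank: Level aluminium handwheel, 120 mm wide, on the grey gear box of a plywood trimming board. Origin: on its vertical axis, at the wheel's underside, 88 mm above the table; hub under 12 mm high. It turns easily (2 N at the handle) and stays where left. Clockwise seen from above drives the fence away from the wheel, 80 mm per turn; anticlockwise brings it back.
- handle (a point): Upright red sleeve handle on the handwheel, 45 mm from its axis, 24 mm in diameter, 44 mm tall. This point: on its centre line, mid-height, 122 mm above the table (sleeve from 100 to 144 mm). The sleeve spins freely on its pin, so a hand holding it need not turn with the wheel.
- fence: Dark steel bar across the board (175 x 16 mm, top 50 mm above table) with a black nut block (44 mm square, top 66 mm) on the lead screw and an orange pointer at its far end. Origin: pointer tip, 30 mm above table, beside the aluminium scale rail (ticks every 10 mm). Slides 220 mm along its own +y, away from the crank.
- red_clip: Red clip, 10 mm wide, 36 mm long, fixed on the scale rail at the board's far edge, 40 to 170 mm farther from the crank than the pointer is at the start. A like teal clip sits at least 40 mm away on either side of it. Origin: middle of its width, at the rail top, 30 mm above table; y axis along the scale like the fence's. The pointer passes beside the clips without touching.
- brush_pot: Loose teal plastic pot, 74 mm across the rim, 95 mm high, with three brushes reaching about 170 mm high; stands on the table near the crank, on the robot's right. Origin: centre of its underside.

How it is judged:
By the outcome, as a careful person would: the job done as asked, in the order asked, and still so for the second after the job is handed in, with the robot touching nothing.
It also fails if it takes over 48 s, if anything falls off the work surface, if the arm or the gripper's body presses on something with over 40 N, if the wrist force passes 120 N, or if a joint passes its speed limit or range.

## Working session

There is one attempt and no reset: what is moved stays moved. The work goes in short steps, Python scripts to look and compute and a shell command to move; the robot and the scene stay as the last step left them, time stands still between calls to the robot, and variables do not carry over. Pictures are saved under pics/ and viewed, and the job is handed in when it is done.

```bash
mkdir -p pics; ls; cat > h.py <<'E'
import numpy as np, cv2
from station import monitor, grab_frame, job_done, arm
def shot(n,tag):
    f=grab_frame(n); cv2.imwrite(f'pics/{tag}.png',f['pixels'][:,:,::-1]); np.savez(f'pics/{tag}.npz',**{k:np.array(f[k]) for k in('pixels','K','view')}); return f
def ld(tag): return dict(np.load(f'pics/{tag}.npz'))
def ray(f,u,v):
    R=f['view'][:3,:3];t=f['view'][:3,3]
    d=R.T@np.linalg.inv(f['K'])@np.array([u,v,1.]); return -R.T@t,d
def onz(f,u,v,z):
    c,d=ray(f,u,v); return c+d*(z-c[2])/d[2]
def tri(f1,p1,f2,p2):
    c1,d1=ray(f1,*p1);c2,d2=ray(f2,*p2)
    s=np.linalg.lstsq(np.c_[d1,-d2],c2-c1,rcond=None)[0]
    a=c1+s[0]*d1;b=c2+s[1]*d2; return (a+b)/2,np.linalg.norm(a-b)
def proj(f,p):
    q=f['view'][:3,:3]@np.array(p)+f['view'][:3,3]; q=f['K']@q; return q[:2]/q[2]
E
python3 - <<'E'
from h import *
np.set_printoptions(precision=4,suppress=True)
for n in('side','top'):
    f=shot(n,n+'0'); print(n,f['K'],f['view'],ray(f,0,0)[0])
print(monitor.get_state())
E
```

```text
pics
side [[400.2426   0.     331.2034]
 [  0.     400.2426 201.1096]
 [  0.       0.       1.    ]] [[-0.988  -0.1543  0.0009  0.5855]
 [-0.086   0.5459 -0.8335  0.2104]
 [ 0.1281 -0.8236 -0.5526  0.6985]
 [ 0.      0.      0.      1.    ]] [0.5071 0.5508 0.5608]
top [[385.3524   0.     326.0904]
 [  0.     385.3524 197.1173]
 [  0.       0.       1.    ]] [[-0.039  -0.9992  0.0007 -0.1277]
 [-0.9734  0.0378 -0.2261  0.6386]
 [ 0.2259 -0.0095 -0.9741  0.8112]
 [ 0.      0.      0.      1.    ]] [ 0.4333 -0.1441  0.9347]
{'t': 0.1, 'q': array([-1.0409,  0.3593,  0.0111, -0.0003, -1.2241, -0.2881]), 'qd': array([ 0.0011, -0.003 ,  0.0025,  0.0019,  0.001 ,  0.0004]), 'joint_efforts': array([ -0.0007, -58.416 ,  29.3754,   7.0157,   0.0102,  -0.0001]), 'eef_pos': array([ 0.1615, -0.6549,  0.2112]), 'ee_rot': array([-3.1414, -0.0015,  1.8125]), 'force': array([-0.0058, -0.3259, -0.8336]), 'moment': array([-0.071 , -0.0336,  0.0202]), 'width': 0.08763074844614237}
```

View pics/top0.png

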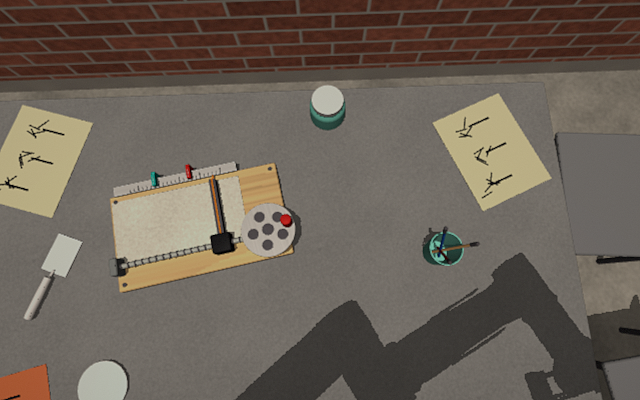

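View pics/side0.png

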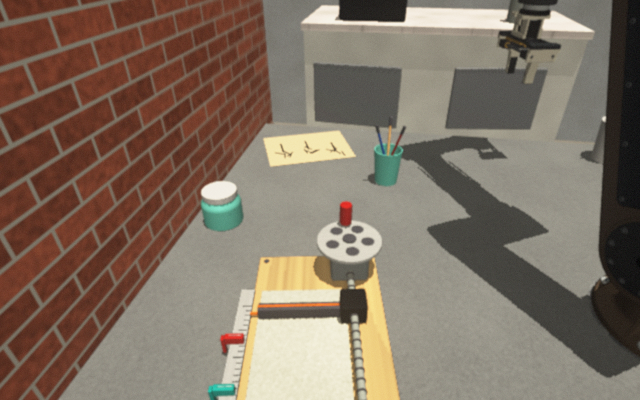

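The top view shows the wheel at about (268,230), the handle at (286,220), the red clip at (188,172), the teal clip at (154,180) and the fence's far end at about (213,178). The pot is at (446,248). The side view has the handle at (346,212), the red clip at (232,342) and the pointer end at about (255,313). Next I'll refine these with masks.

```bash
cat > meas.py <<'E'
from h import *
np.set_printoptions(precision=4,suppress=True)
def blobs(f,kind,amin=6):
    hsv=cv2.cvtColor(f['pixels'],cv2.COLOR_RGB2HSV);H,S,V=[hsv[:,:,i].astype(int) for i in range(3)]
    if kind=='red': m=((H<5)|(H>173))&(S>170)&(V>80)
    if kind=='teal': m=(abs(H-85)<10)&(S>120)&(V>70)
    if kind=='orange': m=(H>=5)&(H<14)&(S>150)&(V>110)
    n,l,s,c=cv2.connectedComponentsWithStats(m.astype(np.uint8))
    return [(c[i],s[i]) for i in range(1,n) if s[i,4]>=amin],l
if __name__=='__main__':
    for n in('side0','top0'):
        f=ld(n)
        for k in('red','teal','orange'):
            for c,s in blobs(f,k)[0]:print(n,k,c,s)
    a=ld('top0')['pixels'][140:270,100:310,::-1];cv2.imwrite('pics/c1.png',cv2.resize(a,None,fx=3.8,fy=3.8,interpolation=cv2.INTER_CUBIC))
    a=ld('side0')['pixels'][190:400,200:400,::-1];cv2.imwrite('pics/c2.png',cv2.resize(a,None,fx=2.8,fy=2.8,interpolation=cv2.INTER_CUBIC))
E
python3 meas.py
```

```text
side0 red [345.4352 212.6481] [341 202  11  23 216]
side0 red [230.5912 339.7238] [221 334  22  18 181]
side0 teal [219.7568 390.4479] [208 384  26  16 259]
side0 orange [162.0762   6.5619] [155   0  15  14 105]
side0 orange [177.86   2.94] [172   0  13   8  50]
side0 orange [189.7273   1.0909] [188   0   4   4  11]
side0 orange [196.8571   0.2857] [195   0   5   2   7]
side0 orange [228.5455   4.3273] [225   0  10  11  55]
side0 orange [237.1429   1.7143] [236   0   3   4   7]
side0 orange [242.75   0.5 ] [241   0   5   3   8]
side0 orange [207.8814  10.4576] [204   4   9  15  59]
side0 orange [85.3011 24.4294] [  53    6   61   39 1013]
side0 orange [217.5185   9.5926] [215   6   7   8  27]
side0 orange [195.02  13.18] [192   8   8  14  50]
side0 orange [184.9565  15.2174] [183  12   5   8  23]
side0 orange [236.0714  17.5714] [235  14   3   8  14]
side0 orange [229.3125  17.875 ] [227  16   5   5  16]
side0 orange [242.8571  18.    ] [242  16   3   5   7]
side0 orange [170.375   22.0833] [168  18   6  11  24]
side0 orange [181.7174  24.2391] [178  19   9  10  46]
side0 orange [221
[... 4582 characters left out ...]
7   8  20]
side0 orange [254.     313.3125] [251 312   7   3  16]
side0 orange [ 43.7895 343.1053] [ 41 340   8   8  19]
side0 orange [ 79.7857 343.6429] [ 77 341   7   5  14]
side0 orange [ 46.625 357.375] [ 44 355   6   6   8]
side0 orange [ 32.4839 367.7097] [ 29 364   8   9  31]
side0 orange [ 11.8 385.8] [  8 382   7   8  30]
side0 orange [ 26.3333 383.9167] [ 24 382   5   4  12]
side0 orange [ 42.7 389. ] [ 41 386   4   6  10]
side0 orange [  7.7692 395.2308] [  6 393   5   6  13]
top0 red [187.8974 170.6923] [186 165   5  13  39]
top0 red [285.163  219.2609] [280 214  11  11  92]
top0 teal [152.9  178.14] [151 172   5  14  50]
top0 orange [ 25.9522 384.6194] [   0  364   50   36 1382]
```

View pics/c1.png

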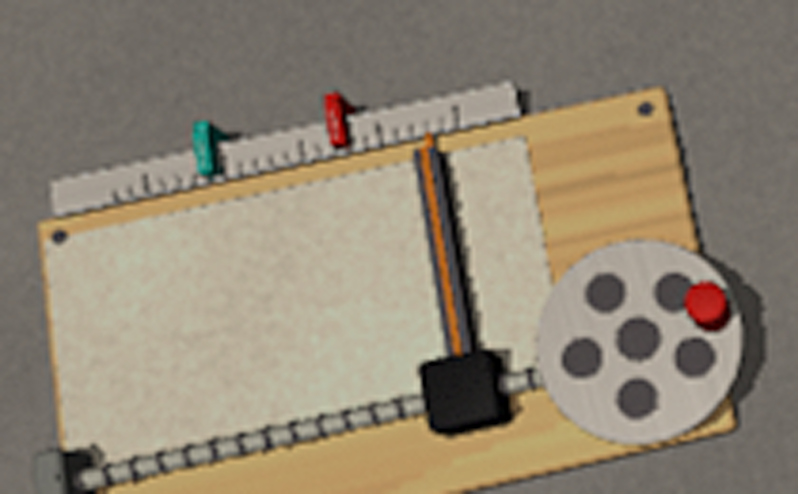

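View pics/c2.png

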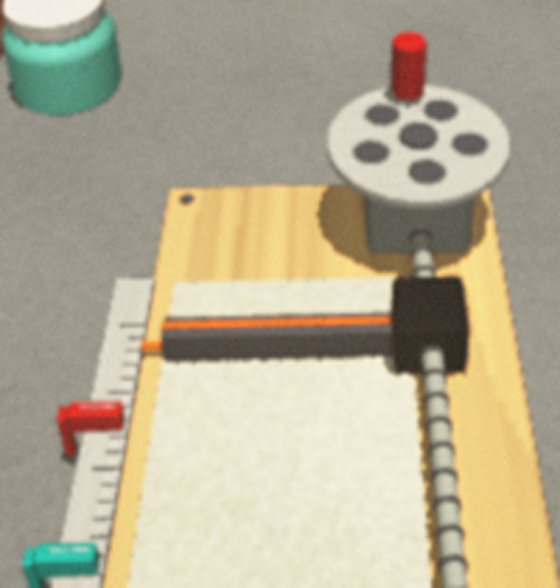

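```bash
python3 - <<'E'
from h import *
np.set_printoptions(precision=4,suppress=True)
T=ld('top0');S=ld('side0')
tc=lambda x,y:(100+(x+.5)/3.8-.5,140+(y+.5)/3.8-.5); sc=lambda x,y:(200+(x+.5)/2.8-.5,190+(y+.5)/2.8-.5)
pt=lambda n,a,b:print(n,*tri(T,a,S,b))
pt('handletop',tc(709,300),sc(410,41))
print('handle top z.144',onz(T,*tc(709,300),.144),onz(S,*sc(410,41),.144))
pt('hub',tc(639,338),sc(419,135))
pt('ptr',tc(430,136),sc(142,346)); print(onz(T,*tc(430,136),.03),onz(S,*sc(142,346),.03))
pt('redin',tc(341,143),sc(122,408)); print(onz(T,*tc(341,143),.036),onz(S,*sc(122,408),.036))
pt('redc',(187.9,170.7),sc(90,412));
pt('tealin',tc(208,172),sc(97,551))
# board edges direction: rail corners
for p in [(52,183),(515,83),(55,215),(521,113)]: print('rail',onz(T,*tc(*p),.03))
for p in [(42,222),(665,90),(735,430)]: print('board',onz(T,*tc(*p),.02))
for p in [(425,155),(455,352)]: print('fence',onz(T,*tc(*p),.05))
print('fence side',onz(S,*sc(164,325),.05),onz(S,*sc(390,320),.05))
print('pot rim', onz(T,446,248,.095), onz(S,388,150,.095))
for p in [(536,340),(743,340),(639,240),(639,444)]: print('wheel',onz(T,*tc(*p),.095))
E
```

```text
handletop [ 0.5748 -0.0669  0.142 ] 0.00043356618518203765
handle top z.144 [ 0.5742 -0.0671  0.144 ] [ 0.5747 -0.0641  0.144 ]
hub [ 0.5621 -0.0222  0.0988] 0.0008863055210879048
ptr [0.7094 0.1211 0.0321] 0.0033875974863443194
[0.7083 0.1214 0.03  ] [0.712  0.1191 0.03  ]
redin [0.7028 0.1738 0.0433] 0.0019235262971825375
[0.704  0.1762 0.036 ] [0.7066 0.1684 0.036 ]
redc [0.7198 0.1784 0.0423] 0.0019508328504678606
tealin [0.6869 0.2567 0.0431] 0.0015451788530224159
rail [0.6864 0.3614 0.03  ]
rail [0.7419 0.0674 0.03  ]
rail [0.6653 0.3577 0.03  ]
rail [0.7215 0.0632 0.03  ]
board [0.6635 0.3711 0.02  ]
board [ 0.7367 -0.0284  0.02  ]
board [ 0.5139 -0.0699  0.02  ]
fence [0.6899 0.1183 0.05  ]
fence [0.5649 0.0966 0.05  ]
fence side [0.6965 0.1181 0.05  ] [0.565  0.0936 0.05  ]
pot rim [ 0.5047 -0.408   0.095 ] [ 0.5059 -0.405   0.095 ]
wheel [0.5634 0.0378 0.095 ]
wheel [ 0.5587 -0.0816  0.095 ]
wheel [ 0.6202 -0.0219  0.095 ]
wheel [ 0.5015 -0.0213  0.095 ]
```

Measured: scale direction is about (-0.183, 0.983), the handle at (0.575, -0.067), the hub at (0.561, -0.022), and the radius 46 mm against a stated 45. The red clip is about 54 mm beyond the pointer, roughly 240° clockwise. I'll approach above the handle, high enough to clear the brushes.

```bash
python3 -m jog '[[[0,0,0.045,0,0,0,1],[0,0,0.045,0,0,0,1],[0.0258,0.0368,0,0,0,0,1],[0.0258,0.0368,0,0,0,0,1],[0.0258,0.0368,0,0,0,0,1],[0.0258,0.0368,0,0,0,0,1],[0.0258,0.0368,0,0,0,0,1],[0.0258,0.0368,0,0,0,0,1],[0.0258,0.0368,0,0,0,0,1],[0.0258,0.0368,0,0,0,0,1],[0.0258,0.0368,0,0,0,0,1],[0.0258,0.0368,0,0,0,0,1],[0.0258,0.0368,0,0,0,0,1],[0.0258,0.0368,0,0,0,0,1],[0.0258,0.0368,0,0,0,0,1],[0.0258,0.0368,0,0,0,0,1],[0.0258,0.0368,0,0,0,0,1],[0.0258,0.0368,0,0,0,0,1]]]' 12; python3 -m jog '[[[0,0,-0.03,0,0,0,1],[0,0,-0.035,0,0,0,1],[0,0,-0.035,0,0,0,1],[0,0,0,0,0,0,1]]]'
python3 -c "
from h import *
shot('side','s1')
print(monitor.get_state())"
```

```text
t: 2.35
eef_pos: [0.5749, -0.0652, 0.3018]
ee_rot: [-3.141, -0.0, 1.813]
force: [0.5, -0.6, -0.2]
width: 0.0876
t: 2.85
eef_pos: [0.5724, -0.0667, 0.1993]
ee_rot: [-3.136, -0.001, 1.812]
force: [0.0, 0.2, 0.5]
width: 0.0877
{'t': 2.9, 'q': array([ 2.22771416e-01,  2.08465579e-01, -2.21613363e-01,  2.60132290e-04,
       -1.14318471e+00, -1.55176066e+00]), 'qd': array([-0.00051103, -0.02662917,  0.04762375,  0.01338041, -0.01027747,
       -0.00025518]), 'joint_efforts': array([ 2.82028673e-02, -4.31728506e+01,  2.63519561e+01,  6.18683249e+00,
        8.94817268e-02, -2.51933947e-03]), 'eef_pos': array([ 0.57386953, -0.06675557,  0.20158612]), 'ee_rot': array([-3.13912126e+00,  1.89435306e-04,  1.81271182e+00]), 'force': array([ 0.49259052, -0.18200235,  1.40016477]), 'moment': array([ 0.01837032, -0.09457977,  0.04157747]), 'width': 0.08785260283895896}
```

View pics/s1.png

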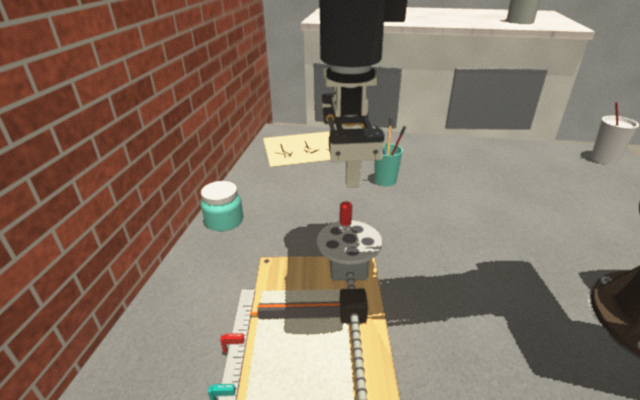

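The side view shows the near finger at about (353,170), above the red handle at (346,212). I'll check that offset by projection.

```bash
python3 -c "
from h import *
S=ld('s1')
u=np.array([-.24,.97,0]); c=np.array([.5739,-.0668,.177])
for s in(-.05,0,.05): print(proj(S,c+s*u))
print(proj(S,[.5748,-.0669,.142]),proj(S,[.5748,-.0669,.1]))
"
```

```text
[343.97067861 174.90774397]
[347.09815841 188.51387051]
[350.60287703 203.76117762]
[346.20016244 204.3645466 ] [345.7304764  222.41521519]
```

```bash
python3 -c "
from h import *
print(arm.tip_extent, [a for a in dir(arm) if a[0]!='_'])
a=ld('s1')['pixels'][80:280,270:430,::-1];cv2.imwrite('pics/c3.png',cv2.resize(a,None,fx=3,fy=3,interpolation=cv2.INTER_CUBIC))
f=shot('top','t1')
a=f['pixels'][140:270,200:410,::-1];cv2.imwrite('pics/c4.png',cv2.resize(a,None,fx=3.8,fy=3.8,interpolation=cv2.INTER_CUBIC))
"
```

```text
0.025 ['Unreachable', 'tip_extent']
```

View pics/c3.png

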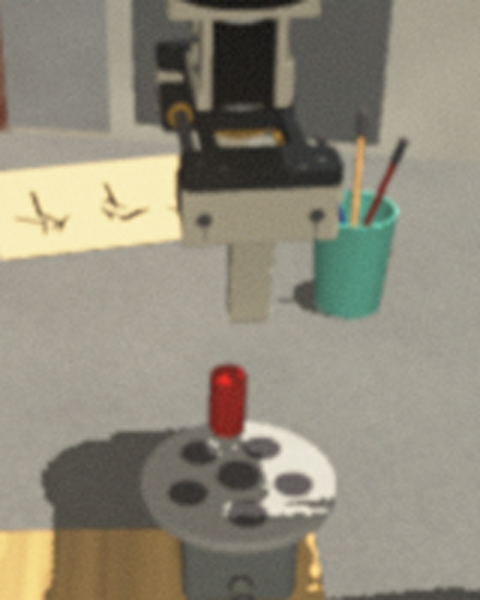

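View pics/c4.png

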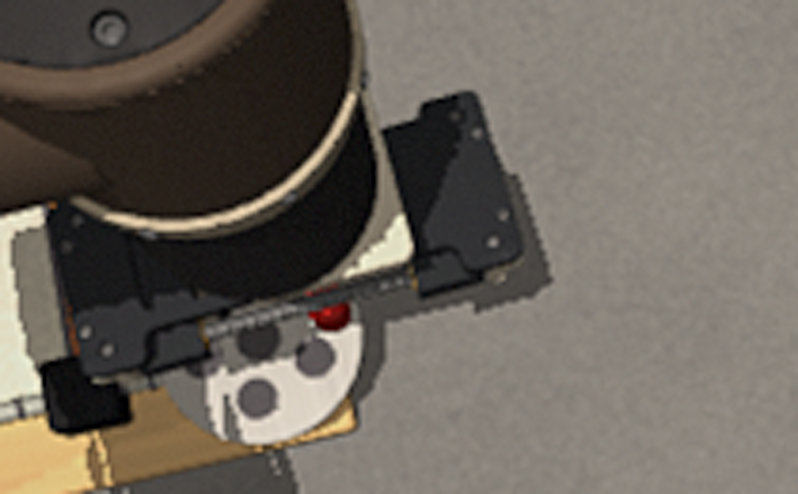

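```bash
python3 -c "
from h import *
S=ld('side0')
u=np.array([-.24,.97,0]); c=np.array([.1615,-.6549,.186])
for s in(-.055,0,.055): print(proj(S,c+s*u))
a=S['pixels'][0:120,440:600,::-1];cv2.imwrite('pics/c5.png',cv2.resize(a,None,fx=4,fy=4,interpolation=cv2.INTER_CUBIC))
S=ld('s1')
from scipy.spatial.transform import Rotation as R
print(R.from_euler('xyz',[-3.139,0,1.8127]).as_matrix())
print(onz(S,353,187,.177))
"
```

```text
[505.21708588  85.74644841]
[513.75333222  91.66992547]
[522.99125964  98.08031348]
[[-2.39551305e-01  9.70880444e-01 -2.51716231e-03]
 [ 9.70883707e-01  2.39550500e-01 -6.21072854e-04]
 [ 0.00000000e+00 -2.59265069e-03 -9.99996639e-01]]
[ 0.5638537  -0.07371984  0.177     ]
```

View pics/c5.png

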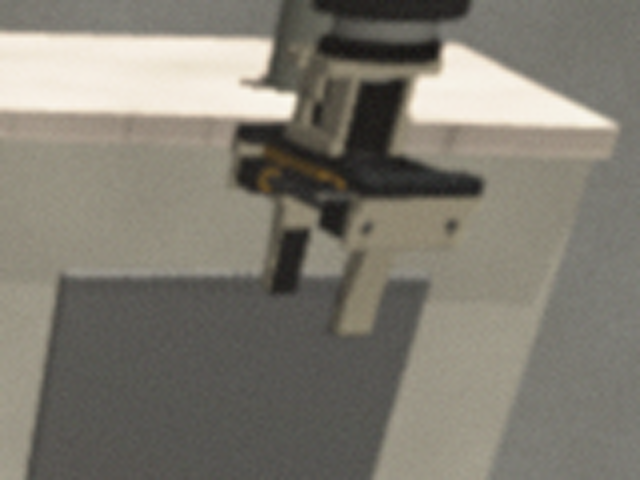

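```bash
python3 -c "
from h import *
np.set_printoptions(precision=4,suppress=True)
S=ld('s1');T=ld('t1')
for a,b in(((213.2,193.9),(330,140)),((222.4,238.7),(384,135)),((222.4,238.7),(384,140))): print(*tri(T,a,S,b))
print(monitor.get_state()['eef_pos'])
# expected body lower corners
u=np.array([-.24,.97,0]);v=np.array([.97,.24,0]);c=np.array([.574,-.067,.2])
for z in(.041,.061):
  for s in(-.039,.039):
    p=c+.0965*u+s*v+np.array([0,0,z]);print(p,proj(S,p),proj(T,p))
"
```

```text
[0.589  0.0351 0.3188] 0.00032137325295853516
[0.5138 0.0171 0.3238] 0.00023756307922386745
[0.514  0.0189 0.317 ] 0.0012474081149203506
[ 0.5748 -0.0667  0.203 ]
[0.513  0.0172 0.241 ] [380.6529 184.7721] [234.3544 244.6792]
[0.5887 0.036  0.241 ] [330.2673 187.0525] [224.7762 203.9097]
[0.513  0.0172 0.261 ] [381.5664 173.4613] [231.7055 243.4658]
[0.5887 0.036  0.261 ] [330.2616 175.6757] [221.9217 201.5744]
```

The body's xy matches its reported pose. The visible fingertips, though, look about 30 mm higher than the stated extent. Nothing touches at TCP z = 0.14 under either reading, so I'll descend and check there.

```bash
python3 -m jog '[[[0,0,-0.02,0,0,0,1],[0,0,-0.02,0,0,0,1],[0,0,-0.02,0,0,0,1],[0,0,0,0,0,0,1],[0,0,0,0,0,0,1]]]'
python3 -c "
from h import *
f=shot('side','s2')
print(monitor.get_state()['eef_pos'])
a=f['pixels'][80:280,270:430,::-1];cv2.imwrite('pics/c6.png',cv2.resize(a,None,fx=3,fy=3,interpolation=cv2.INTER_CUBIC))
"
```

```text
t: 3.58
eef_pos: [0.5756, -0.0666, 0.144]
ee_rot: [3.139, 0.001, 1.813]
force: [0.3, -0.1, 0.4]
width: 0.0877
[ 0.5755109  -0.06648519  0.14387458]
```

View pics/c6.png

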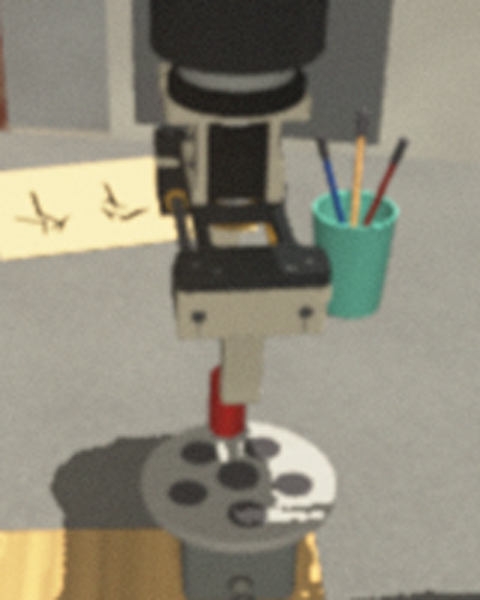

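```bash
python3 -m jog '[[[-0.0008,0,-0.011,0,0,0,1],[0,0,0,0,0,0,1],[0,0,0,0,0,0,0.6],[0,0,0,0,0,0,0.4],[0,0,0,0,0,0,0.4]]]' 10
python3 -m jog '[[[0,0,0,0,0,0,0.2],[0,0,0,0,0,0,0.2],[0,0,0,0,0,0,0.2]]]' 10
python3 -c "
from h import *
f=shot('side','s3')
print(monitor.get_state())
a=f['pixels'][80:280,270:430,::-1];cv2.imwrite('pics/c7.png',cv2.resize(a,None,fx=3,fy=3,interpolation=cv2.INTER_CUBIC))
"
```

```text
t: 4.25
eef_pos: [0.5737, -0.0665, 0.1312]
ee_rot: [3.141, 0.0, 1.813]
force: [-0.1, 0.2, 0.3]
width: 0.0636
t: 4.62
eef_pos: [0.5736, -0.0665, 0.1311]
ee_rot: [3.142, 0.0, 1.813]
force: [-0.2, -0.5, 0.2]
width: 0.0334
{'t': 4.675, 'q': array([ 2.23097434e-01,  2.65651213e-01, -3.18520482e-01, -5.09979193e-06,
       -9.86603429e-01, -1.55209485e+00]), 'qd': array([ 7.85332209e-05, -1.32517847e-03,  6.47099274e-04,  2.34362419e-04,
        1.11498775e-03,  8.82888338e-04]), 'joint_efforts': array([ 5.12476981e-04, -4.75547361e+01,  2.59249324e+01,  6.17145449e+00,
       -7.90729816e-02, -1.57904360e-04]), 'eef_pos': array([ 0.57360825, -0.0665357 ,  0.1310757 ]), 'ee_rot': array([ 3.14157137e+00, -3.85683704e-06,  1.81259242e+00]), 'force': array([ 0.03477669, -0.52989583,  0.93039414]), 'moment': array([ 0.01265037, -0.02800236, -0.06939601]), 'width': 0.02942582034497356}
```

View pics/c7.png

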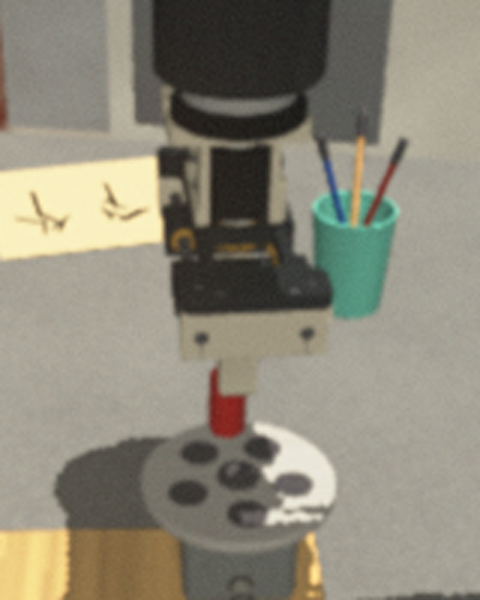

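```bash
python3 -c "
from h import *
S=ld('s3')
u=np.array([-.24,.97,0]); 
for c,ss in (((.5736,-.0665),(.015,.02,.036)),((.5755,-.0665),(.044,.05,.065))):
  for s in ss:
    for z in (.106,.119,.13,.14,.15):
      p=np.r_[np.array(c)+s*u[:2],z]; q=proj(S,p); print(s,z,(q-[270,80])*3)
"
```

```text
0.015 0.106 [232.00737513 434.2953514 ]
0.015 0.119 [232.48985546 417.59680254]
0.015 0.13 [232.90540019 403.21488182]
0.015 0.14 [233.28911656 389.93453403]
0.015 0.15 [233.6786308 376.4535234]
0.02 0.106 [232.97342476 439.08123187]
0.02 0.119 [233.46791595 422.33582181]
0.02 0.13 [233.89384721 407.91211923]
0.02 0.14 [234.28718909 394.59202114]
0.02 0.15 [234.68650816 381.06951171]
0.036 0.106 [236.13772625 454.75741258]
0.036 0.119 [236.67228462 437.8620241 ]
0.036 0.13 [237.1328766  423.30443632]
0.036 0.14 [237.55834951 409.8568311 ]
0.036 0.15 [237.99040806 396.20107814]
0.044 0.106 [234.66530488 462.50780732]
0.044 0.119 [235.18998429 445.54019897]
0.044 0.13 [235.64213648 430.91804815]
0.044 0.14 [236.05987254 417.40888077]
0.044 0.15 [236.48413292 403.68872354]
0.05 0.106 [235.88206301 468.63872926]
0.05 0.119 [236.42251461 451.61497253]
0.05 0.13 [236.88831763 436.9425809 ]
0.05 0.14 [237.31871391 423.38547128]
0.05 0.15 [237.75587985 409.61512309]
0.065 0.106 [238.99812613 484.33974601]
0.065 0.119 [239.57973261 467.17595646]
0.065 0.13 [240.08116838 452.37808471]
0.065 0.14 [240.54462248 438.70109017]
0.065 0.15 [241.01549764 424.80509286]
```

By projection the visible fingertip is still 35–40 mm above the stated one. Closing the gripper is the physical test: it should stop at 24 mm if it holds the sleeve.

```bash
python3 -m jog '[[[0,0,0,0,0,0,0.1],[0,0,0,0,0,0,0.1],[0,0,0,0,0,0,0.1]]]' 10
python3 -c "
from h import *
f=shot('side','s4')
print(monitor.get_state()['width'],monitor.get_state()['force'])
a=f['pixels'][80:280,270:430,::-1];cv2.imwrite('pics/c8.png',cv2.resize(a,None,fx=3,fy=3,interpolation=cv2.INTER_CUBIC))
"
```

```text
t: 5.05
eef_pos: [0.5736, -0.0665, 0.1311]
ee_rot: [-3.142, 0.0, 1.813]
force: [-0.4, -0.4, 0.5]
width: 0.0093
0.009177705388693506 [-0.0643104  -1.41889307 -0.04646855]
```

View pics/c8.png

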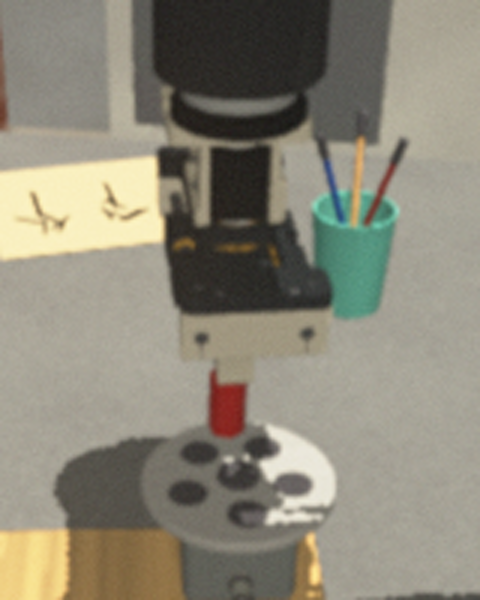

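The gripper closed to 9 mm, so the pads are above the handle and the image is right: the real tips sit about 40 mm above the readout. I'll reopen, go about 36 mm lower and check the view.

```bash
python3 -m jog '[[[0,0,0.01,0,0,0,1],[0,0,0,0,0,0,1],[0,0,0,0,0,0,1],[0,0,0,0,0,0,1],[0,0,0,0,0,0,1],[0,0,0,0,0,0,1]]]' 10
python3 -m jog '[[[0.0005,0,-0.01,0,0,0,1],[0,0,-0.01,0,0,0,1],[0,0,-0.01,0,0,0,1],[0,0,-0.008,0,0,0,1],[0,0,0,0,0,0,1]]]' 10
python3 -c "
from h import *
f=shot('side','s5')
s=monitor.get_state();print(s['width'],s['force'],s['eef_pos'])
a=f['pixels'][80:280,270:430,::-1];cv2.imwrite('pics/c9.png',cv2.resize(a,None,fx=3,fy=3,interpolation=cv2.INTER_CUBIC))
"
```

```text
t: 5.85
eef_pos: [0.5735, -0.0666, 0.1409]
ee_rot: [-3.141, -0.0, 1.813]
force: [0.4, 0.4, 0.6]
width: 0.0636
t: 6.48
eef_pos: [0.5736, -0.0666, 0.1021]
ee_rot: [-3.14, -0.0, 1.813]
force: [-0.0, 0.4, -0.0]
width: 0.0876
0.08776356728665345 [ 0.31113077  0.4594405  -0.0550633 ] [ 0.57399335 -0.06661276  0.1027215 ]
```

View pics/c9.png

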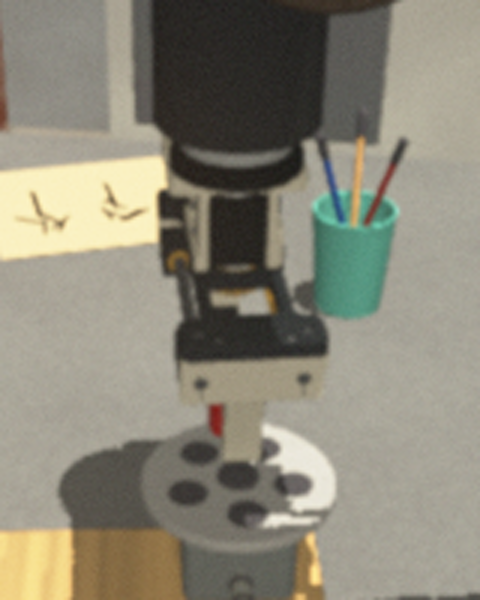

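With the readout at 0.103 there's no contact, and the tip at crop row 462 projects to z of about 0.11–0.12, around the sleeve. Now I'll close.

```bash
python3 -m jog '[[[0,0,0,0,0,0,0.3],[0,0,0,0,0,0,0.3],[0,0,0,0,0,0,0.3],[0,0,0,0,0,0,0.3]]]' 10
python3 -m jog '[[[0,0,0,0,0,0,0.15],[0,0,0,0,0,0,0.15],[0,0,0,0,0,0,0.15]]]' 10
python3 -c "
from h import *
f=shot('side','s6')
s=monitor.get_state();print(s['width'],s['force'],s['eef_pos'])
a=f['pixels'][80:280,270:430,::-1];cv2.imwrite('pics/c10.png',cv2.resize(a,None,fx=3,fy=3,interpolation=cv2.INTER_CUBIC))
"
```

```text
t: 7.02
eef_pos: [0.5741, -0.0665, 0.1032]
ee_rot: [3.141, -0.0, 1.813]
force: [-0.1, 0.2, 0.9]
width: 0.0529
t: 7.4
eef_pos: [0.574, -0.0659, 0.103]
ee_rot: [3.141, -0.001, 1.812]
force: [-4.2, 16.7, 5.6]
width: 0.0238
0.02331177087527892 [-1.70750271  4.72439373  0.98023009] [ 0.57396145 -0.06564684  0.10310384]
```

View pics/c10.png

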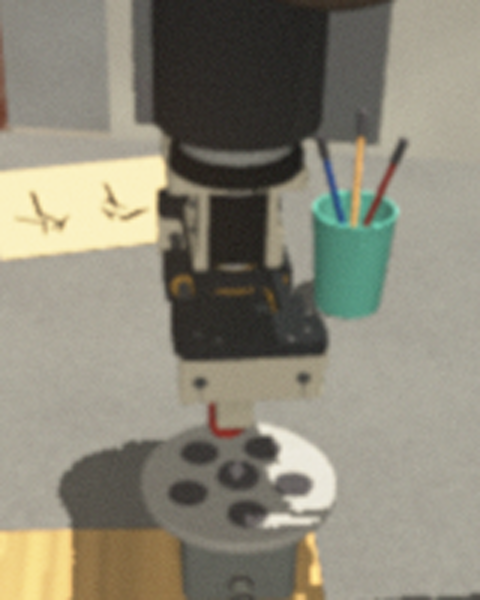

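It's gripped at 23.3 mm with small residual forces. Next, compute the arc steps (10° each, radius 45 mm, clockwise).

```bash
python3 -c "
import numpy as np
C=np.array([.561,-.0222]);p0=np.array([.574,-.0657])
d=p0-C;a0=np.degrees(np.arctan2(d[1],d[0]));print(a0,np.hypot(*d))
prev=.0454*np.array([np.cos(np.radians(a0)),np.sin(np.radians(a0))])
out=[]
for k in range(1,21):
  a=np.radians(a0-12*k);p=.0452*np.array([np.cos(a),np.sin(a)]);out.append((p-prev).round(4).tolist());prev=p
print(out)
"
```

```text
-73.36119432957383 0.04540099117860751
[[-0.0093, -0.0016], [-0.0094, 0.0002], [-0.0092, 0.0022], [-0.0085, 0.004], [-0.0075, 0.0057], [-0.0062, 0.0072], [-0.0045, 0.0083], [-0.0027, 0.0091], [-0.0008, 0.0094], [0.0012, 0.0094], [0.0031, 0.0089], [0.0049, 0.0081], [0.0065, 0.0069], [0.0078, 0.0054], [0.0087, 0.0036], [0.0093, 0.0017], [0.0094, -0.0002], [0.0092, -0.0022], [0.0085, -0.004], [0.0075, -0.0057]]
```

```bash
python3 -m jog '[[[-0.0093,-0.0016,0,0,0,0,0.15],[-0.0094,0.0002,0,0,0,0,0.15],[-0.0092,0.0022,0,0,0,0,0.15],[-0.0085,0.004,0,0,0,0,0.15],[0,0,0,0,0,0,0.15]]]' 10
python3 -c "
from h import *
f=shot('side','s7')
s=monitor.get_state();print(s['width'],s['force'],s['moment'],s['eef_pos'])
"
```

```text
t: 8.07
eef_pos: [0.5376, -0.0607, 0.1032]
ee_rot: [3.14, -0.001, 1.813]
force: [2.8, 5.9, -3.6]
width: 0.0239
0.02330678311892706 [ 1.97231235  5.39448238 -1.42863274] [ 2.08495639 -0.86243675  0.04421001] [ 0.53773104 -0.06082561  0.10310893]
```

View pics/s7.png

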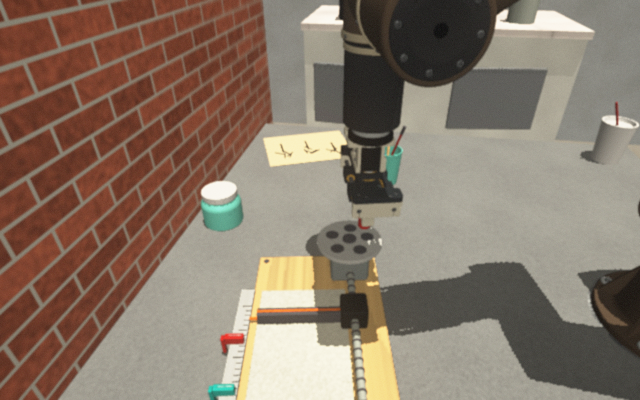

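The handle has followed to (365,222) and the fence has moved toward the red clip. Forces are low, so I continue the arc.

```bash
python3 -m jog '[[[-0.0075,0.0057,0,0,0,0,0.15],[-0.0062,0.0072,0,0,0,0,0.15],[-0.0045,0.0083,0,0,0,0,0.15],[-0.0027,0.0091,0,0,0,0,0.15],[-0.0008,0.0094,0,0,0,0,0.15],[0.0012,0.0094,0,0,0,0,0.15],[0,0,0,0,0,0,0.15]]]' 10
python3 -m jog '[[[0.0031,0.0089,0,0,0,0,0.15],[0.0049,0.0081,0,0,0,0,0.15],[0.0065,0.0069,0,0,0,0,0.15],[0.0078,0.0054,0,0,0,0,0.15],[0.0087,0.0036,0,0,0,0,0.15],[0.0093,0.0017,0,0,0,0,0.15],[0,0,0,0,0,0,0.15],[0,0,0,0,0,0,0.15]]]' 10
python3 -c "
from h import *
f=shot('side','s8');shot('top','t8')
s=monitor.get_state();print(s['width'],s['force'],s['moment'],s['eef_pos'])
"
```

```text
t: 9.0
eef_pos: [0.5173, -0.0123, 0.1032]
ee_rot: [3.141, 0.0, 1.813]
force: [3.9, -0.2, -3.2]
width: 0.0235
t: 10.0
eef_pos: [0.5582, 0.0225, 0.1031]
ee_rot: [3.14, -0.001, 1.812]
force: [1.0, 4.3, 2.0]
width: 0.0237
0.023690752009651865 [0.68073817 4.90731828 1.4090493 ] [ 2.00670581 -0.22068202 -0.02361854] [0.55777344 0.02243116 0.1031384 ]
```

View pics/s8.png

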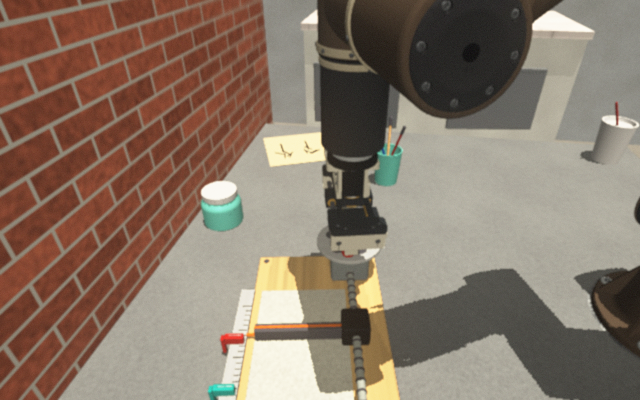

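View pics/t8.png

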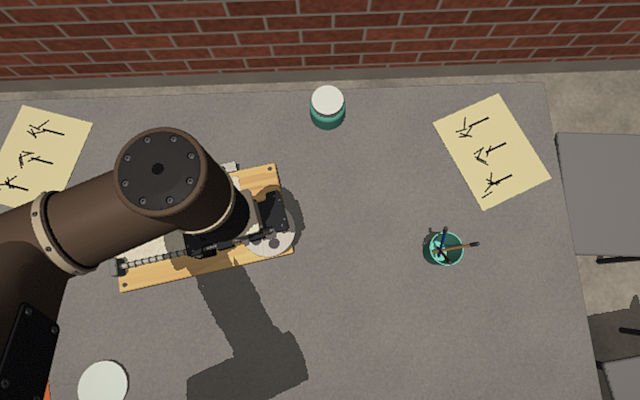

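In the side view the pointer tip is at about (246,334), just short of the red clip at (232,341). The arm hides the fence in the top view. I'll measure the remaining gap at close range.

```bash
cat > gap.py <<'E'
from h import *
import sys
f=ld(sys.argv[1])
a=f['pixels'][300:400,190:300,::-1];cv2.imwrite('pics/g_%s.png'%sys.argv[1],cv2.resize(a,None,fx=7,fy=6*7/6/1.2,interpolation=cv2.INTER_CUBIC) if 0 else cv2.resize(a,None,fx=6,fy=6,interpolation=cv2.INTER_CUBIC))
E
python3 gap.py s8; python3 gap.py side0
```

```text
(no output)
```

View pics/g_s8.png

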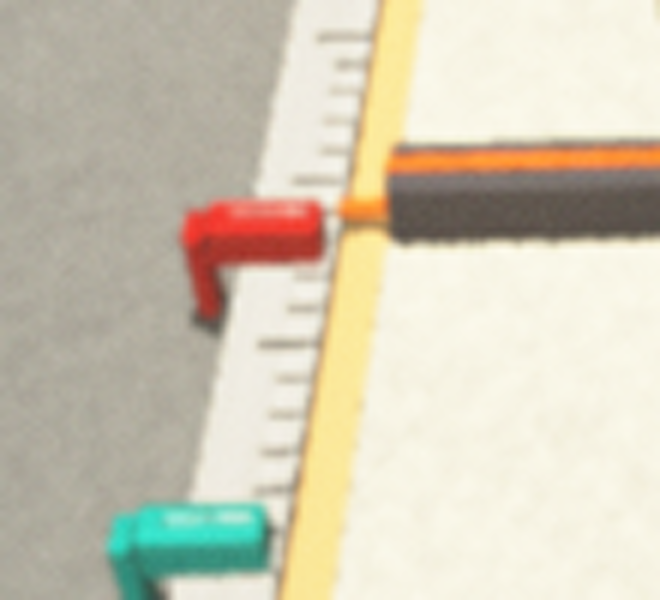

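View pics/g_side0.png

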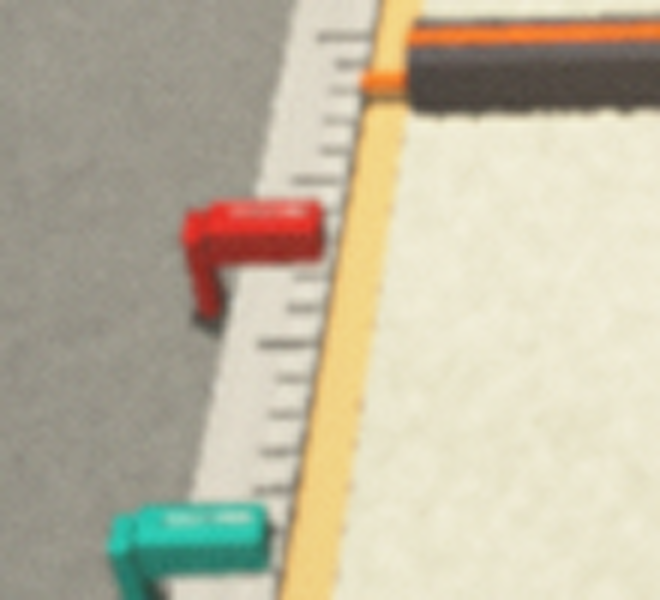

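```bash
python3 -c "
from h import *
np.set_printoptions(precision=4,suppress=True)
S=ld('s8');u=np.array([-.1825,.9832]);v=np.array([.9832,.1825])
g=lambda x,y:(190+(x+.5)/6-.5,300+(y+.5)/6-.5)
for n,p,z in(('ptr now',(342,208),.03),('ptr0',(363,80),.03),('clip near bottom',(325,260),.03),('clip near top',(322,235),.042),('clip far top',(322,203),.042),('tick5',(336,180),.03),('tick10',(315,342),.03),('tick0',(368,37),.03)):
  q=onz(S,*g(*p),z)[:2];print(n,u@q*1000,v@q*1000)
T=ld('top0');tc=lambda x,y:(100+(x+.5)/3.8-.5,140+(y+.5)/3.8-.5)
print('top')
for n,p,z in(('ptr0',(430,136),.03),('clip L',(331,146),.04),('clip R',(348,143),.04),('clipfar L',(326,97),.04),('clipfar R',(340,94),.04)):
  q=onz(T,*tc(*p),z)[:2];print(n,u@q*1000,v@q*1000)
"
```

```text
ptr now 29.81294504016241 721.9171911041989
ptr0 -13.618120838513954 722.4113228081064
clip near bottom 46.09510001949791 723.9371669447052
clip near top 47.5564368169513 723.0510063863433
clip far top 37.56380976786229 724.5864615796805
tick5 20.634619735611736 724.873563523053
tick10 70.52692104135045 722.7176091959229
tick0 -29.348426080119253 723.1790656174087
top
ptr0 -9.874102998829647 718.5369421886624
clip L 50.06853536648066 722.3246765568523
clip R 39.26834784731423 721.9106474257687
clipfar L 48.60082385695048 755.35130114484
clipfar R 39.58583177725688 755.3732650206885
```

The side view puts the remaining travel at 11.3–12.7 mm; the top view with turn count gives 11 mm. I'll turn a further 48° (10.7 mm) and look.

```bash
python3 -m jog '[[[0.0094,-0.0002,0,0,0,0,0.15],[0.0092,-0.0022,0,0,0,0,0.15],[0.0085,-0.004,0,0,0,0,0.15],[0.0075,-0.0057,0,0,0,0,0.15],[0,0,0,0,0,0,0.15],[0,0,0,0,0,0,0.15]]]' 10
python3 -c "
from h import *
f=shot('side','s9')
s=monitor.get_state();print(s['width'],s['force'],s['eef_pos'])
"; python3 gap.py s9
```

```text
t: 10.85
eef_pos: [0.5926, 0.0099, 0.1032]
ee_rot: [3.14, 0.0, 1.812]
force: [4.5, 2.1, -0.2]
width: 0.0238
0.023702283367697016 [3.84483454 2.75888597 0.22640121] [0.5924809  0.00992658 0.10317106]
```

View pics/g_s9.png

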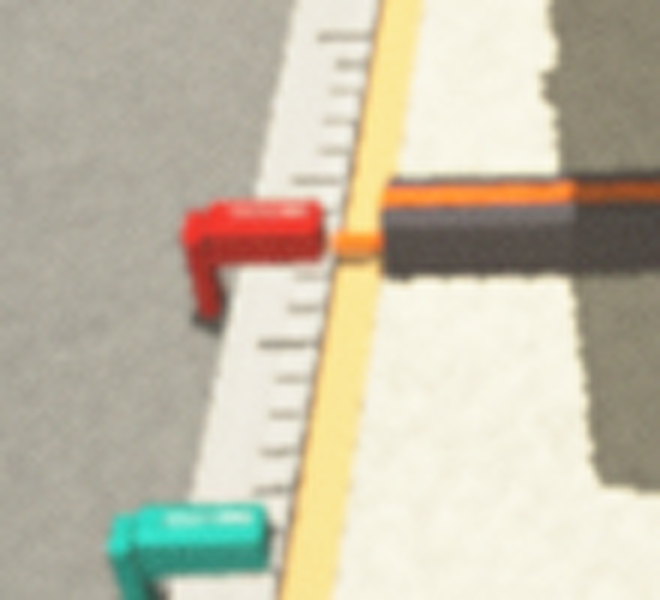

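```bash
python3 -c "
from h import *
np.set_printoptions(precision=4,suppress=True)
S=ld('s9');u=np.array([-.1825,.9832]);v=np.array([.9832,.1825])
g=lambda x,y:(190+(x+.5)/6-.5,300+(y+.5)/6-.5)
for n,p,z in(('ptr now',(335,242),.03),('clip near bottom',(325,260),.03)):
  q=onz(S,*g(*p),z)[:2];print(n,u@q*1000,v@q*1000)
# project clip ends' outlines for centre y candidates
for yc in(41,42,43):
  for dy,z in((5,.03),(5,.04),(-5,.04)):
    w=u*(yc+dy)/1000+v*.723; q=proj(S,np.r_[w,z]); print(yc,dy,z,((q-[190,300]+.5)*6-.5).round(1))
"
python3 - <<'E'
import sys;sys.path.insert(0,'.')
from meas import *
f=ld('s9')
# colour profile, zoom x14 of the pointer/clip end
a=f['pixels'][328:352,222:262,::-1];cv2.imwrite('pics/z9.png',cv2.resize(a,None,fx=20,fy=20,interpolation=cv2.INTER_NEAREST))
E
```

```text
ptr now 40.56824481217148 722.1678229629229
clip near bottom 46.09510001949791 723.9371669447052
41 5 0.03 [328.7 259.6]
41 5 0.04 [324.1 234.9]
41 -5 0.04 [330.  202.9]
42 5 0.03 [328.1 262.9]
42 5 0.04 [323.5 238.2]
42 -5 0.04 [329.4 206. ]
43 5 0.03 [327.5 266.1]
43 5 0.04 [322.9 241.4]
43 -5 0.04 [328.8 209.2]
```

```bash
ls -d pics/z9.png
```

```text
pics/z9.png
```

View pics/z9.png

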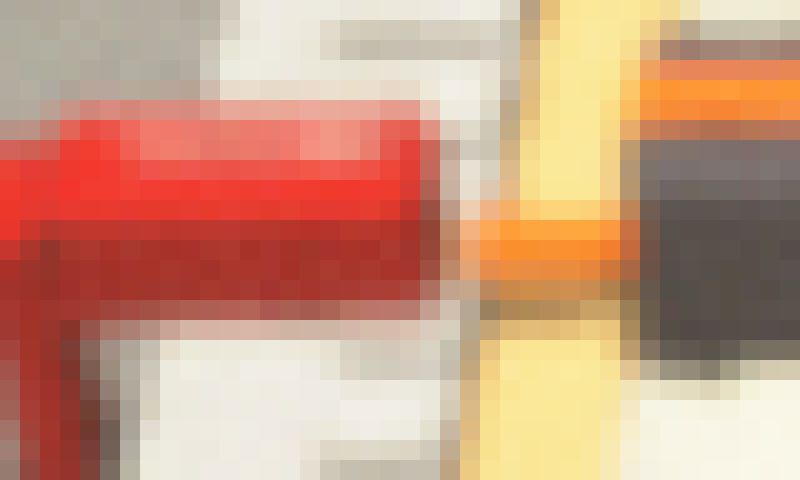

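The clip's outline matches a centre at y of about 41.0 mm on the scale, and the pointer reads 40–41. I'll nudge about 2°, release, rise, and clear the view so both cameras can check it.

```bash
python3 -m jog '[[[0.0012,-0.0012,0,0,0,0,0.15],[0,0,0,0,0,0,0.15],[0,0,0,0,0,0,0.4],[0,0,0,0,0,0,1],[0,0,0,0,0,0,1],[0,0,0,0,0,0,1],[0,0,0,0,0,0,1],[0,0,0,0,0,0,1]]]' 10
python3 -m jog '[[[0,0,0.02,0,0,0,1],[0,0,0.03,0,0,0,1],[0,0,0.04,0,0,0,1],[0,0,0.04,0,0,0,1],[0,0,0.04,0,0,0,1],[-0.012,-0.045,0,0,0,0,1],[-0.012,-0.045,0,0,0,0,1],[-0.012,-0.045,0,0,0,0,1],[-0.012,-0.045,0,0,0,0,1],[-0.012,-0.045,0,0,0,0,1],[-0.012,-0.045,0,0,0,0,1],[-0.012,-0.045,0,0,0,0,1],[0,0,0,0,0,0,1]]]'
python3 -c "
from h import *
f=shot('side','s10');shot('top','t10')
s=monitor.get_state();print(s['width'],s['force'],s['eef_pos'],s['t'])
"; python3 gap.py s10
```

```text
t: 11.9
eef_pos: [0.5933, 0.0086, 0.103]
ee_rot: [-3.141, -0.0, 1.813]
force: [0.3, -0.3, 0.2]
width: 0.0779
t: 13.52
eef_pos: [0.5081, -0.3088, 0.2727]
ee_rot: [-3.141, -0.0, 1.809]
force: [-0.4, 0.9, -0.4]
width: 0.0879
0.08781662694180287 [-0.46530938  1.41003375  0.71249353] [ 0.50900118 -0.30670241  0.27285641] 13.625
```

View pics/g_s10.png

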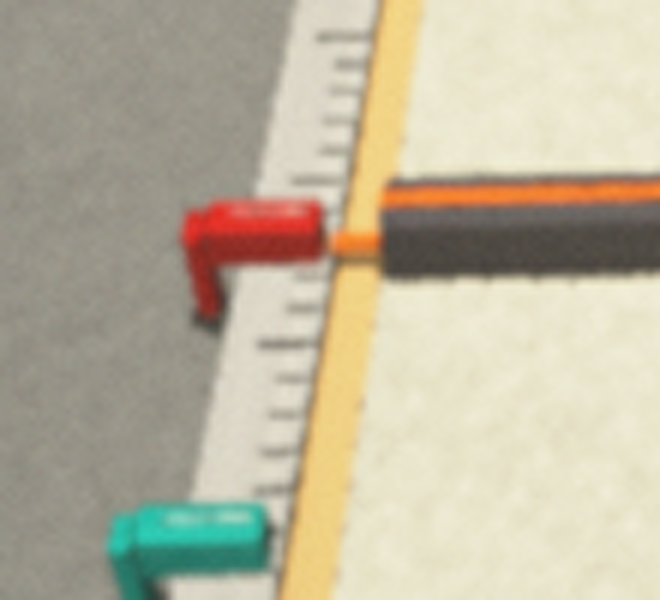

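View pics/t10.png

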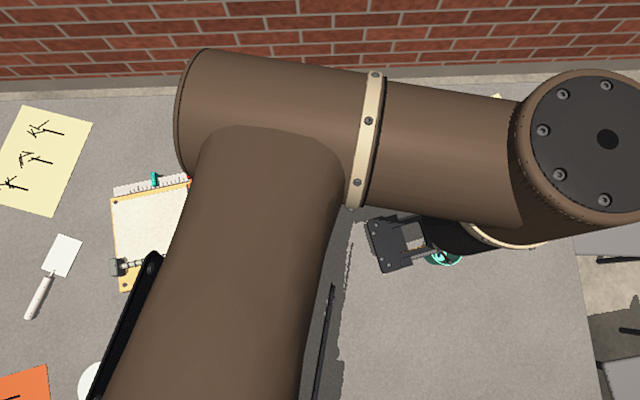

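The side view shows the pointer at crop (333,243), level with the red clip. The arm blocks the top view, so I'll retreat toward the start, above the brushes, and look again.

```bash
python3 -m jog '[[[-0.02,0,0.03,0,0,0,1],[-0.04,-0.035,0,0,0,0,1],[-0.04,-0.04,0,0,0,0,1],[-0.04,-0.045,0,0,0,0,1],[-0.04,-0.045,0,0,0,0,1],[-0.04,-0.045,0,0,0,0,1],[-0.04,-0.045,0,0,0,0,1],[-0.04,-0.045,0,0,0,0,1],[-0.04,-0.045,0,0,0,0,1],[0,0,0,0,0,0,1],[0,0,0,0,0,0,1]]]'
python3 -c "
from h import *
f=shot('top','t11');shot('side','s11')
a=f['pixels'][140:270,100:310,::-1];cv2.imwrite('pics/c11.png',cv2.resize(a,None,fx=3.8,fy=3.8,interpolation=cv2.INTER_CUBIC))
a=f['pixels'][155:195,140:240,::-1];cv2.imwrite('pics/c12.png',cv2.resize(a,None,fx=8,fy=8,interpolation=cv2.INTER_CUBIC))
"
```

```text
t: 15.0
eef_pos: [0.17, -0.651, 0.3027]
ee_rot: [3.142, -0.001, 1.813]
force: [-0.2, -0.6, -0.5]
width: 0.0878
```

View pics/t11.png

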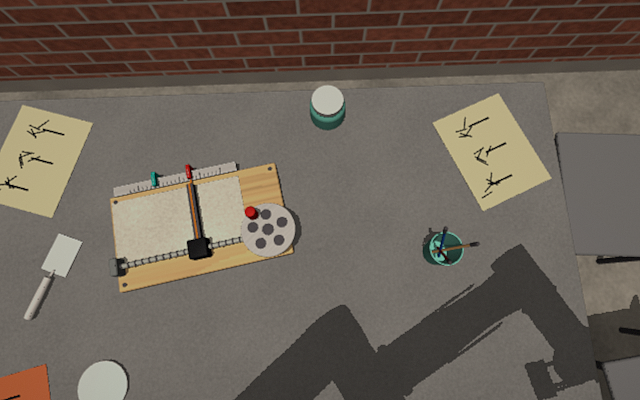

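View pics/c12.png

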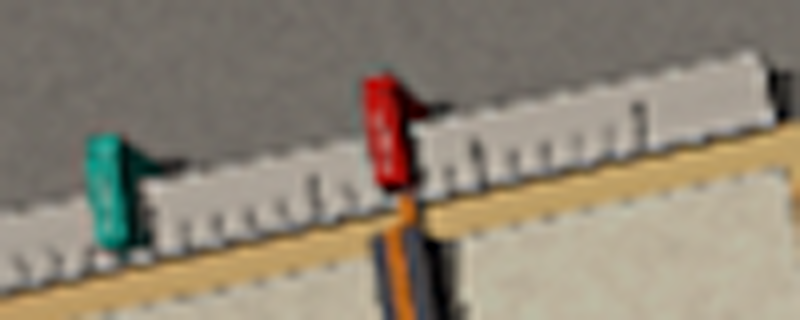

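```bash
python3 -c "
from h import *
T=ld('t11');u=np.array([-.1825,.9832]);v=np.array([.9832,.1825])
a=T['pixels'][168:186,180:200,::-1];cv2.imwrite('pics/z11.png',cv2.resize(a,None,fx=30,fy=30,interpolation=cv2.INTER_NEAREST))
def outline(yc,v0,z):
  o=[]
  for dy in(-5,5):
    w=u*(yc+dy)/1000+v*v0; q=proj(T,np.r_[w,z]); o.append(q.round(2).tolist())
  return o
for yc in (42,43,44,45): print(yc,'top near',outline(yc,.722,.04),'bot',outline(yc,.722,.03),'ptr px',proj(T,np.r_[u*yc/1000+v*.719,.03]).round(2))
"
```

```text
42 top near [[192.14, 177.03], [188.02, 177.91]] bot [[193.53, 178.17], [189.45, 179.04]] ptr px [191.67 179.76]
43 top near [[191.73, 177.12], [187.61, 178.0]] bot [[193.12, 178.26], [189.04, 179.13]] ptr px [191.26 179.85]
44 top near [[191.32, 177.21], [187.2, 178.09]] bot [[192.71, 178.34], [188.64, 179.21]] ptr px [190.85 179.94]
45 top near [[190.9, 177.3], [186.78, 178.18]] bot [[192.3, 178.43], [188.23, 179.3]] ptr px [190.44 180.02]
```

View pics/z11.png

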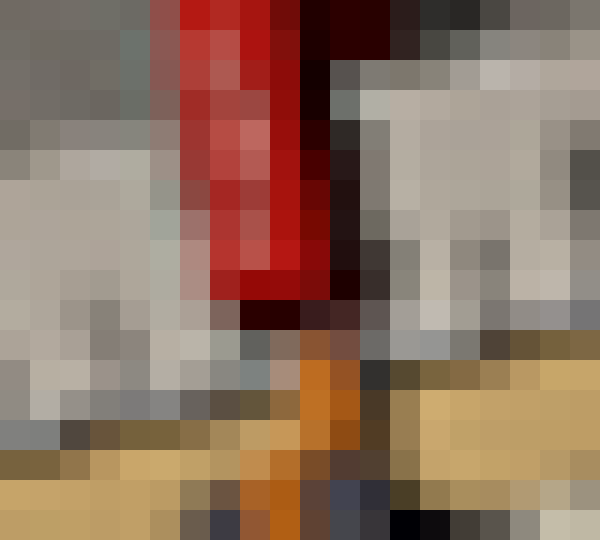

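After release, the top view puts the pointer at scale 45.1 mm and the clip centre at 45–45.7; the side view gives about 40.9 and 41. So the two agree within about 0.6 mm. The pot is still at (446,248) and the arm is clear, so I hand in.

```bash
python3 -c "
from h import *
print(monitor.get_state()['force'], monitor.get_state()['t']); print(job_done())"
```

```text
[-1.14908846  0.95246126  0.36631471] 15.1
the job is handed in; nothing more can be done
None
```

I wound the crank clockwise by its handle, about 243° (54 mm of fence travel), until the orange pointer lined up with the red clip. I then let go and moved the arm clear. I handed in at t = 15.1 s.

**Last checks:**
- **Alignment:** after release, the pointer and the red clip's centre agree to about 0.1 mm in the side view and 0–0.6 mm in the top view. The two cameras differ by about 4 mm in absolute position along the scale, so I only compared positions within one view.
- **Brush pot:** it is at the same pixel position, (446,248), as at the start.
- **Forces:** the highest wrist force I read was about 18 N, while the gripper closed on the handle. While turning it was around 6 N or less.

**One disagreement:** the arm's reported tool height, with the stated 25 mm fingertip length, put the fingertips about 35–40 mm lower than the pictures showed. My first grip therefore closed above the handle. I reopened, went lower by the pictures, and the second grip held the sleeve at 23–24 mm.

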